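# Feed a carton through the intake flap

### The arm

A 6-joint arm with a two-finger parallel gripper is mounted at the origin on a cart in front of the work surface, level with it; the furniture and walls round the work are solid. World frame = base frame: x ahead of the robot, y to its left, z up, the work surface at z = 0. Lengths are in m, angles in rad, forces in N, time in s.
With the tool pointing down it reaches from about 0.3 to 0.85 m from the base axis. Payload 4.2 kg.
Tool frame: the origin (TCP) lies at the very end of the fingers, on their centre line; the grasp point (between the pads) lies grip_depth behind it (grip_depth is the distance from the TCP to the grasp point, in m); z points along the fingers, y is the direction in which the jaws open and shut (so a half turn about z gives the same grasp; the last joint's range is limited). The gripper opens to 91 mm and grips with 3 to 60 N. Pads are 32 mm wide; open, the fingers measure 118 mm over their backs; the gripper's body (76 mm by 178 mm) begins 60 mm behind the grasp point.
Start: joints at [-1.165, 0.32, 1.565, -0, 1.257, -0.02], TCP at [0.238, -0.524, 0.214] pointing down, gripper open.
Joint ranges: [-3.11, 3.11], [-0.84, 2.01], [0.21, 2.61], [-1.34, 4.49], [0.05, 2.63], [-2.56, 2.56]. Speed limits (rad/s): [2.57, 2.57, 3.14, 3.14, 3.14, 3.14].

### API

Orientations are given as [roll, pitch, yaw] about the fixed x, y, z axes, in that order (R = Rz(yaw) Ry(pitch) Rx(roll)).
In Python, from rig import * gives the robot as it stands.
- The arm moves only by the tool play_rows, never from a script. Its argument "commands" is a list of rows, each a list of 6 numbers: the shift along the tool's x, y, z in cm, then the turn, a rotation vector about the tool's x, y, z in rad. A call has 1 to 20 rows; each row is the pose to reach, as a shift and turn from the pose commanded when the call began, along the tool's axes at that moment; what a row does not reach only later rows make up. A row lasts 1/12 s, in which the tool goes at most 41.7 mm and 7.16 degrees, less where a joint would pass 70% of its speed; a pose out of reach is approached as far as the arm can. A call with a gripper value outside its range is refused whole. "gripper" is the opening, from 0 (shut) to 1 (fully open), set as the call begins (left out, the last holds). The fingers move at their own pace and stop on an object; the grip force is fixed at half the most. Time passes only in rows, so rows that repeat a pose let the fingers close. It gives the time, the measured TCP pose, the force and the opening at its end, in the units of the state.
- observe(): the state, without advancing time (a new reading comes with each control period).
- camera(name): name is "side" or "top"; returns (picture, depth): 480x640x3 uint8, blue, green, red; 480x640 float32, m along the optical axis (not along the pixel's ray), 0 where there is no reading.
- calibration(name): a dict with "intrinsics" (3x3 intrinsics, pixels), "D" ([k1, k2, p1, p2, k3] as OpenCV has them; the pictures are not rectified), "T" (4x4, takes a point from camera to world coordinates). Camera axes: x right, y up, looking along -z (the intrinsics and any distortion apply to the point x, -y, -z); pixel columns grow to the right and rows downward; lengths in m; the calibration is good to about 2 mm. A picture is of the moment at which its call begins. calibration takes no time and is no camera call.
- close_job(): hands the job in, once; it reports no verdict.
The state is a dict: "clock": time; "q": joint angles; "qvel": joint speeds; "effort": joint torques, N m; "eef_pos": TCP position; "tcp_rot": TCP orientation; "force": force on the tool from outside, world axes, zero at the start; "moment": the same for the moment, N m; "grip_width": opening from 0.0 (shut) to 1.0 (fully open).
Only numpy, scipy, OpenCV 4.12 (cv2) and the standard library are available. Lean on these libraries where they do the work, as an engineer would, in place of code of your own. Each camera call takes 0.05 s, during which the arm holds its last target.

### The job

Push the small square carton across the metal deck and in through the hanging flap of the intake, until it drops off the step behind the flap and lies flat inside; then draw the fingers back out so that the flap swings shut behind it. Only push the carton: do not grip, lift or tip it. Leave the tape roll on the deck, and the things around, where they are.

Things in the scene. Friction and masses are not known exactly. Their poses are not given: they have to be found in the camera images.
- intake: Fixed intake: flat aluminium deck with a low white housing on its far part. Origin: on the bench, midway left-right, under the housing's mouth. x points into the housing, y left seen from the deck, z up. Deck top z 16 mm, x -155 to 10, y -135 to 135 mm. At x 10, just behind the flap, it ends in a 10 mm step down to the housing's floor (z 6), which the carton drops off.
- mouth (a point): Mid mouth at deck height (intake x 0, y 0, z 16 mm); axes as intake. Housing: x -2 to 134 mm, 102 wide (91 inside), roof top z 90, underside 86, back wall inside at x 129. Flared guides 14 mm high run from y +-48 at the mouth to +-69 at x -22. The roof covers the hinge: fingers get past only by slanting in under it, forward and down (35 to 45 deg off vertical), hand above and before the roof.
- flap (a joint): Angle (rad) of the steel flap that closes the mouth: 0 hanging shut (it cannot swing outwards), growing to 1.4 as its lower edge swings inwards and up. Light (70 g); falls shut by its own weight in about a second. Hinge along the intake's y at intake x 4 mm, z 83 mm.
- flap_edge (a point): Middle of the flap's lower edge. The flap is 86 mm wide, 3 mm thick, reaches 51 mm down from its hinge and, when shut, hangs at intake x 4 mm with a 16 mm gap over the deck (the carton is 22 mm high).
- carton_center (a point): Centre of the carton to push in: white, closed, square, 56 x 56 x 22 mm, about 80 g, loose and flat on the deck, left or right of the lane before the mouth, turned a little. x, y along its sides, z up; at intake z 27 mm on the deck, 17 mm on the floor inside. Its tail has dropped off the step, and the flap can shut over it, once this is about 40 mm past the intake's origin along its x.
- tape_center (a point): Centre of a roll of tape (round, 66 mm across, 18 mm high) lying loose on the deck on the other side of the lane. It is to stay there.
- swabs: A white pack of swabs, 76 x 105 x 42 mm, loose on the bench to the left; origin at the centre of its underside. A bystander.
- jar: A small white screw-cap jar, 51 mm across, 65 mm high, loose on the bench to the right; origin at the centre of its underside. A bystander.
- carton: The same carton; origin at the centre of its underside, axes as for its centre.
There are look-alikes about, which are no part of the job. What is shaped like the carton but green, orange or red is not meant.

How it is judged:
By the outcome, as a careful person would: the job done as asked, in the order asked, and still so for the second after the job is handed in, with the robot touching nothing.
It also fails if it takes over 56 s, if anything falls off the work surface, if the arm or the gripper's body presses on something with over 40 N, if the wrist force passes 120 N, or if a joint passes its speed limit or range.

## Working session

There is one attempt and no reset: what is moved stays moved. The work goes in short steps, Python scripts to look and compute and a tool call to move; the robot and the scene stay as the last step left them, time stands still between calls to the robot, and variables do not carry over. Pictures are saved under pics/ and viewed, and the job is handed in when it is done.

Besides the shell and the picture viewer there is one more tool, called after "Emit:" by a JSON object that holds its "api" and its "payload". play_rows: Moves the arm, as the interface text tells. Its arguments: {"type":"object","properties":{"commands":{"type":"array","items":{"type":"array","items":{"type":"number"}}},"gripper":{"type":"number"}},"required":["commands"]}

```bash
ls; mkdir -p pics; python3 - <<'E'
from rig import *
import cv2,numpy as np
print(observe())
for n in("side","top"):
    p,d=camera(n); cv2.imwrite(f"pics/{n}0.png",p); np.save(f"{n}0.npy",d)
    c=calibration(n); print(n,c)
E
```

```text
pics
{'clock': 0.0, 'q': array([-1.16502965e+00,  3.20304863e-01,  1.56564367e+00, -5.60882004e-06,
        1.25741231e+00, -2.00075539e-02]), 'qvel': array([ 0.00124956, -0.00066343,  0.00135511,  0.00105152,  0.00036164,
       -0.00132493]), 'effort': array([-1.21140372e-03, -4.12459731e+01, -2.31971204e+01,  7.24171568e-02,
        4.57387569e-02, -1.30706981e-04]), 'eef_pos': array([ 0.23728952, -0.5232106 ,  0.21312657]), 'tcp_rot': array([-3.13982471e+00, -3.00432760e-05,  4.25775933e-01]), 'force': array([ 0.66071458,  0.4604344 , -0.20912415]), 'moment': array([-0.05050447,  0.01594453, -0.01286319]), 'grip_width': 1.0012248755578825}
side {'intrinsics': array([[539.82459822,   0.        , 311.97936435],
       [  0.        , 539.82459822, 246.97383428],
       [  0.        ,   0.        ,   1.        ]]), 'D': array([-0.13387137,  0.        ,  0.        ,  0.        ,  0.        ]), 'T': array([[ 0.99952459, -0.00393519,  0.0305797 ,  0.66372296],
       [ 0.02984496,  0.37242317, -0.92758302, -1.19767914],
       [-0.00773838,  0.92805469,  0.37236356,  0.58618152],
       [ 0.        ,  0.        ,  0.        ,  1.        ]])}
top {'intrinsics': array([[512.24768615,   0.        , 320.38268827],
       [  0.        , 512.24768615, 235.43761287],
       [  0.        ,   0.        ,   1.        ]]), 'D': array([0.05204679, 0.        , 0.        , 0.        , 0.        ]), 'T': array([[-2.30559679e-02,  9.82297388e-01, -1.85903910e-01,
         3.87252609e-01],
       [-9.99727964e-01, -2.33092312e-02,  8.23537955e-04,
         4.77266552e-02],
       [-3.52431804e-03,  1.85872325e-01,  9.82567584e-01,
         1.25249354e+00],
       [ 0.00000000e+00,  0.00000000e+00,  0.00000000e+00,
         1.00000000e+00]])}
```

View pics/side0.png

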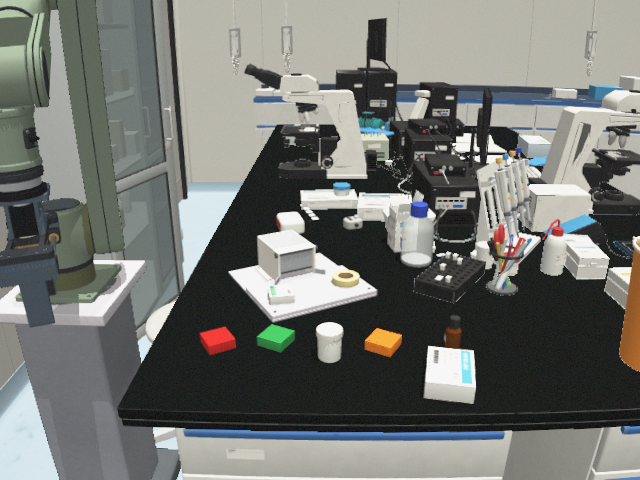

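View pics/top0.png

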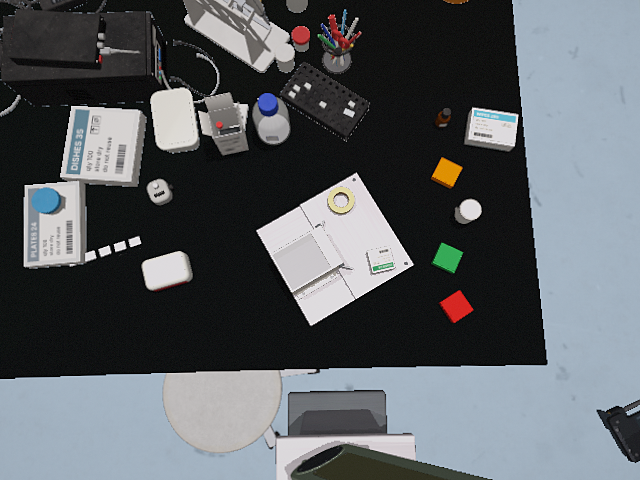

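The top view shows the intake deck with corners near (357,173), (413,264), (312,325) and (257,233), and the housing at (308,262).
- **Carton candidates:** the white square with a label on the deck at (381,260), plus red (456,306), green (447,258) and orange (447,173) squares on the bench. Only the one at (381,260) is white and on the deck, so that is the one meant.
- **Tape:** (341,200).

I'll confirm the carton in an enlarged crop.

```bash
cat > h.py <<'E'
from rig import *
import cv2,numpy as np
def proj(n,P):
    c=calibration(n);T=np.linalg.inv(c["T"]);P=np.atleast_2d(P).astype(float)
    q=P@T[:3,:3].T+T[:3,3];q=q*[1,-1,-1]
    return cv2.projectPoints(q,np.zeros(3),np.zeros(3),c["intrinsics"],c["D"])[0].reshape(-1,2)
def plane(n,uv,z):
    c=calibration(n);uv=np.array(uv,float).reshape(-1,1,2)
    r=cv2.undistortPoints(uv,c["intrinsics"],c["D"]).reshape(-1,2)
    r=np.c_[r[:,0],-r[:,1],-np.ones(len(r))]@c["T"][:3,:3].T;o=c["T"][:3,3]
    return o+r*((np.broadcast_to(z,len(r))-o[2])/r[:,2])[:,None]
def crop(n,f,x0,y0,x1,y1,s,p=None):
    if p is None:p=camera(n)[0]
    cv2.imwrite(f,cv2.resize(p[y0:y1,x0:x1],None,fx=s,fy=s,interpolation=cv2.INTER_CUBIC))
    return p
E
python3 - <<'E'
from h import *
p=cv2.imread("pics/top0.png");crop("top","pics/topc.png",245,165,425,330,4,p)
p=cv2.imread("pics/side0.png");crop("side","pics/sidec.png",220,220,380,320,5,p)
E
```

```text
(no output)
```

View pics/topc.png

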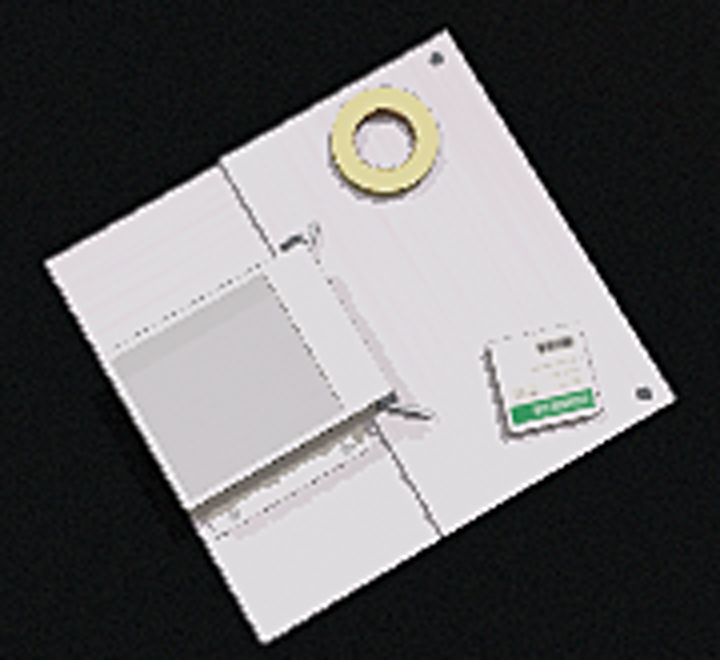

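View pics/sidec.png

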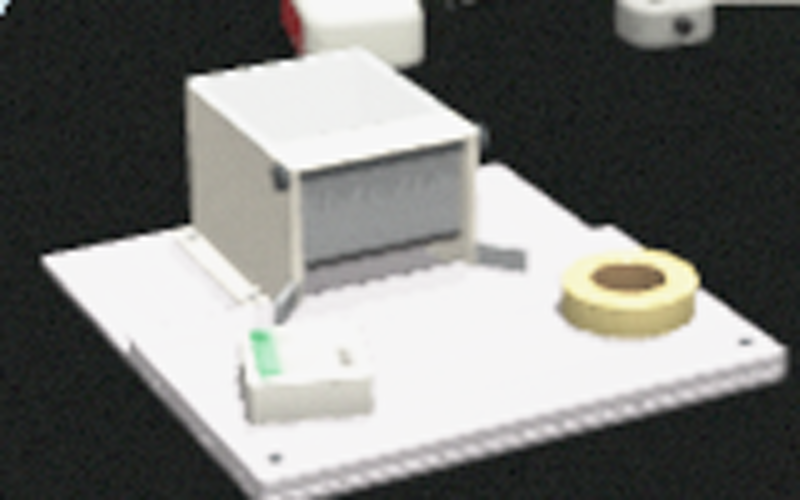

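```bash
python3 - <<'E'
from h import *
u=lambda L:[(x/4+245-.375,y/4+165-.375) for x,y in L]
D=plane("top",u([(446,30),(677,400),(442,537),(219,160)]),.016)[:,:2]
# intake coordinates for those: (-155,-135?) 
# into-direction = step - front ; y left
I=np.array([[-155,-135],[-155,135],[10,135],[10,-135]])/1000
print(D)
mi=I.mean(0);md=D.mean(0)
for s in(1,-1):
    J=(I-mi)*[1,s];H=J.T@(D-md);U,S,V=np.linalg.svd(H);R=(U@np.diag([1,np.linalg.det(U@V)])@V).T
    r=(D-md)-(J@R.T);print(s,np.abs(r).max())
    if s==1 and np.abs(r).max()<.02 or s==-1 and np.abs(r).max()<.02:
        th=np.arctan2(R[1,0],R[0,0]);o=md-R@(mi*[1,s]);print("yaw",th,"org",o,r*1000)
        np.savez("intake.npz",R=R,o=o)
k=np.load("intake.npz");R,o=k["R"],k["o"]
C=plane("top",u([(488,340),(585,326),(605,418),(510,437)]),.038)[:,:2]
print("C in intake mm",(C-o)@R*1000,"mean",((C-o)@R).mean(0)*1000)
E=np.array([(C[1]-C[0]+C[2]-C[3]) ,(C[0]-C[3]+C[1]-C[2])])@R
print(np.degrees(np.arctan2(E[:,1],E[:,0])),np.linalg.norm(E,axis=1)/2)
t=plane("top",u([(385,140)]),.034)[:,:2];print("tape",(t-o)@R*1000)
# full projection overlay check
T=lambda x,y,z:np.r_[o+R@np.array([x,y])/1000,z/1000]
for n,f in(("top","pics/top0.png"),("side","pics/side0.png")):
    p=cv2.imread(f);p=cv2.resize(p,None,fx=3,fy=3)
    for L in([(-155,-135,16),(-155,135,16),(10,135,16),(10,-135,16)],[(-2,-51,90),(-2,51,90),(134,51,90),(134,-51,90)],[(-2,-51,16),(-2,51,16),(-22,69,16),(-22,-69,16)]):
        q=(proj(n,[T(*a) for a in L])*3).astype(np.int32);cv2.polylines(p,[q],True,(0,0,255),1)
    x0,y0=(245*3,165*3) if n=="top" else(220*3,220*3)
    cv2.imwrite(f"pics/ov_{n}.png",p[y0:y0+500,x0:x0+560])
E
```

```text
[[ 0.78089928 -0.04680773]
 [ 0.54382599 -0.17824697]
 [ 0.46447953 -0.03301113]
 [ 0.70033336  0.09707599]]
1 0.00047094719088708326
yaw 2.0759582128547613 org [0.58729823 0.02319701] [[ 0.45095842  0.30203274]
 [-0.34637355 -0.47094719]
 [ 0.15877159  0.37402562]
 [-0.26335646 -0.20511118]]
-1 0.14487296859287643
C in intake mm [[ -72.12227206   48.47298265]
 [-126.72232684   70.50415263]
 [-107.76379222  123.65740188]
 [ -53.1259779   104.93359298]] mean [-89.93359225  86.89203253]
[ 159.54022393 -109.09889228] [0.0582964 0.0579995]
tape [[-82.61696127 -89.90324699]]
```

```bash
python3 -c "
import cv2,numpy as np
a=cv2.imread('pics/ov_top.png');b=cv2.imread('pics/ov_side.png')[:350,:500];
c=np.zeros((600,800,3),np.uint8);a=cv2.resize(a,(400,357));b=cv2.resize(b,(400,280));c[:357,:400]=a;c[:280,400:]=b;cv2.imwrite('pics/ov.png',c)"
```

```text
(no output)
```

View pics/ov.png

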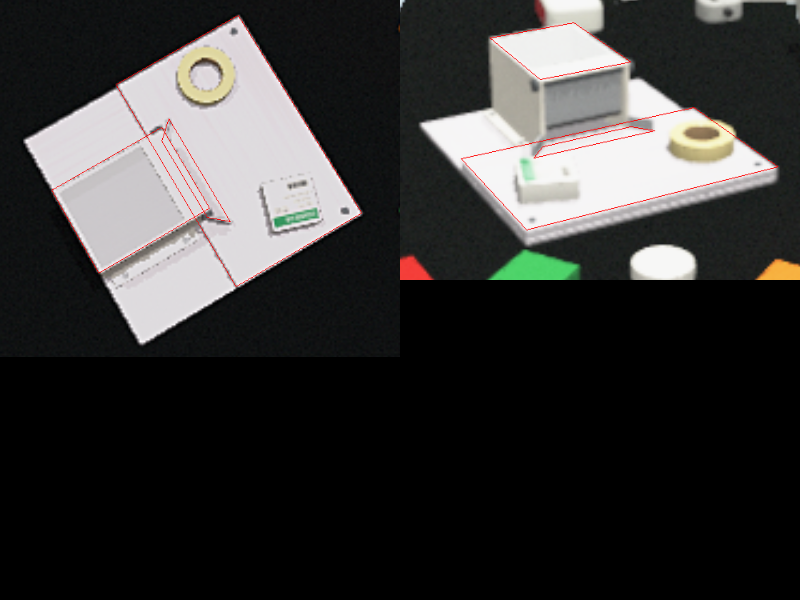

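```bash
cat >> h.py <<'E'
from scipy.spatial.transform import Rotation as Ro
_k=np.load("intake.npz");RI,oI=_k["R"],_k["o"]
YAW=np.arctan2(RI[1,0],RI[0,0])
def W(x,y,z): return np.r_[oI+RI@np.array([x,y])/1000,z/1000]
def toI(P): P=np.atleast_2d(P);return np.c_[(P[:,:2]-oI)@RI,P[:,2]]*1000
def goal(slant,spin=0): # tool R: y=-xI, then slant fwd about tool x (deg)
    x=-np.r_[RI[:,1],0];y=-np.r_[RI[:,0],0];z=np.array([0,0,-1.])
    return Ro.from_matrix(np.c_[x,y,z])*Ro.from_euler('z',spin,degrees=True)*Ro.from_euler('x' if spin==0 else 'y',slant if spin<=0 else -slant,degrees=True)
def rel(p,Rg,s=None):
    s=s or observe();R0=Ro.from_euler('xyz',s["tcp_rot"])
    return np.round(R0.inv().apply(p-s["eef_pos"])*100,2),np.round((R0.inv()*Rg).as_rotvec(),4)
E
python3 - <<'E'
from h import *
import rig
print([a for a in dir(rig) if not a.startswith('_')], getattr(rig,'grip_depth',None))
nm=["jar top","orange","green","red","brown","swabs"]
print(dict(zip(nm,toI(plane("top",[(467,208),(447,173),(447,258),(456,306),(444,116),(492,125)],[.065,.02,.02,.02,.06,.042])).round().tolist())))
print(dict(zip(nm,plane("top",[(467,208),(447,173),(447,258),(456,306),(444,116),(492,125)],[.065,.02,.02,.02,.06,.042]).round(3).tolist())))
g=goal(0);print(g.as_euler('xyz'),g.as_matrix().round(2),goal(35).as_matrix()[:,2])
print(W(-90,150,120),rel(W(-90,150,120),g))
E
```

```text
['PlanningError', 'calibration', 'camera', 'close_job', 'grip_depth', 'observe'] 0.0188
{'jar top': [-325.0, 85.0, 65.0], 'orange': [-348.0, -18.0, 20.0], 'green': [-232.0, 162.0, 20.0], 'red': [-188.0, 269.0, 20.0], 'brown': [-405.0, -139.0, 60.0], 'swabs': [-502.0, -63.0, 42.0]}
{'jar top': [0.67, -0.302, 0.065], 'orange': [0.771, -0.273, 0.02], 'green': [0.558, -0.258, 0.02], 'red': [0.442, -0.271, 0.02], 'brown': [0.905, -0.264, 0.06], 'swabs': [0.885, -0.386, 0.042]}
[3.14159265 0.         0.50516189] [[ 0.88  0.48  0.  ]
 [ 0.48 -0.88  0.  ]
 [ 0.    0.   -1.  ]] [-0.27758181  0.50193453 -0.81915204]
[ 0.49958922 -0.12815401  0.12      ] (array([ 40.21, -25.13,   9.36]), array([-0.0017, -0.0001, -0.0794]))
```

```bash
python3 - <<'E'
from h import *
print(rel(W(-95,155,110),goal(0)))
E
```

```text
(array([ 39.75, -24.59,  10.36]), array([-0.0017, -0.0001, -0.0794]))
```

Emit:
{"api": "play_rows", "payload": {"commands": [[39.75,-24.6,4,0,0,-0.0794],[39.75,-24.6,4,0,0,-0.0794],[39.75,-24.6,4,0,0,-0.0794],[39.75,-24.6,4,0,0,-0.0794],[39.75,-24.6,4,0,0,-0.0794],[39.75,-24.6,4,0,0,-0.0794],[39.75,-24.6,4,0,0,-0.0794],[39.75,-24.6,4,0,0,-0.0794],[39.75,-24.6,4,0,0,-0.0794],[39.75,-24.6,4,0,0,-0.0794],[39.75,-24.6,4,0,0,-0.0794],[39.75,-24.6,4,0,0,-0.0794],[39.75,-24.6,4,0,0,-0.0794],[39.75,-24.6,10.4,0,0,-0.0794],[39.75,-24.6,10.4,0,0,-0.0794],[39.75,-24.6,10.4,0,0,-0.0794],[39.75,-24.6,10.4,0,0,-0.0794]], "gripper": 0.3}}

```text
clock: 1.52
eef_pos: [0.4967, -0.1363, 0.1094]
tcp_rot: [-3.14, 0.002, 0.504]
force: [0.4, -0.5, 0.2]
grip_width: 0.302
```

```bash
python3 - <<'E'
from h import *
s=observe();print(s["clock"],s["q"].round(3),s["grip_width"],toI(s["eef_pos"]).round(1),s["tcp_rot"])
print(rel(W(-95,152,20),goal(0)),rel(W(-95,46,20),goal(0)))
p=crop("top","pics/t1.png",245,165,445,315,4)
p=crop("side","pics/s1.png",180,140,400,305,3.6)
E
```

```text
1.5167 [-2.900e-01  3.200e-01  1.852e+00 -1.000e-03  9.720e-01  7.770e-01] 0.3021825463821166 [[-95.8 156.5 109.4]] [-3.13996115e+00  2.27517198e-03  5.03966485e-01]
(array([ 0.47, -0.06,  8.94]), array([-0.0016,  0.0023, -0.0012])) (array([11.07, -0.07,  8.91]), array([-0.0016,  0.0023, -0.0012]))
```

View pics/t1.png

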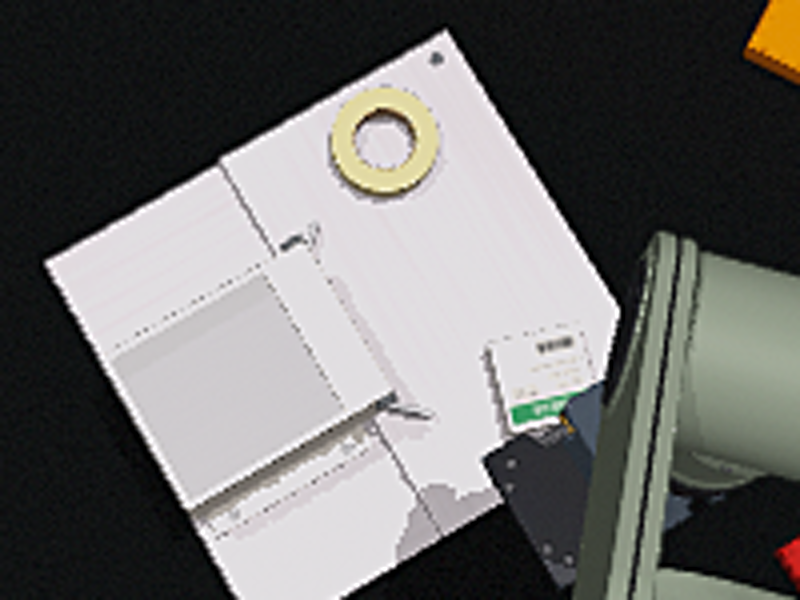

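View pics/s1.png

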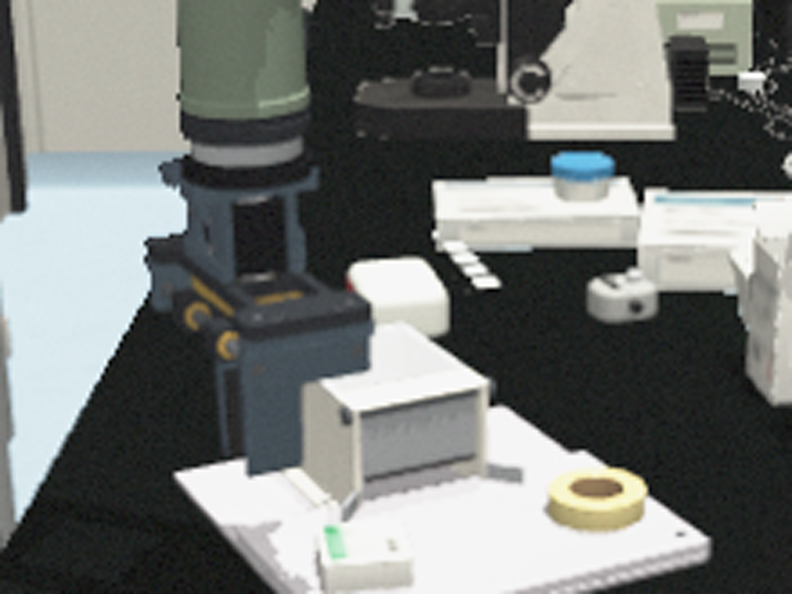

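```bash
python3 - <<'E'
from h import *
s=observe();e=s["eef_pos"];R=Ro.from_euler('xyz',s["tcp_rot"])
print(s["clock"])
P=np.array([e+R.apply(np.array(a)/1000) for a in[(0,0,0),(16,27,0),(16,-27,0),(-16,27,0),(-16,-27,0),(16,27,-60),(16,-27,-60),(-16,27,-60)]])
for n,f,o,k in(("side","pics/s1.png",(180,140),3.6),("top","pics/t1.png",(245,165),4)):
    p=cv2.imread(f)
    q=(proj(n,P)-o)*k
    for a in q: cv2.circle(p,tuple(int(v) for v in a),4,(0,0,255),-1)
    cv2.imwrite(f.replace(".png","o.png"),p)
E
```

```text
1.6167
```

View pics/s1o.png

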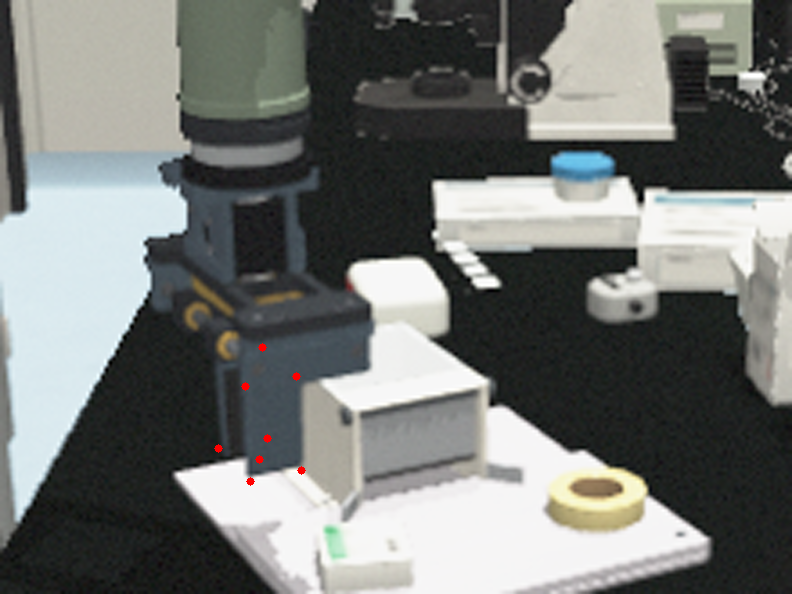

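Emit:
{"api": "play_rows", "payload": {"commands": [[0.4,-0.05,3,0,0,0],[0.4,-0.05,6,0,0,0],[0.4,-0.05,8.9,0,0,0],[0.4,-0.05,8.95,0,0,0],[1.0,-0.05,8.95,0,0,0],[1.6,-0.05,8.95,0,0,0],[2.2,-0.05,8.95,0,0,0],[2.8,-0.05,8.95,0,0,0],[3.4,-0.05,8.95,0,0,0],[4.0,-0.05,8.95,0,0,0],[4.6,-0.05,8.95,0,0,0],[5.2,-0.05,8.95,0,0,0],[5.8,-0.05,8.95,0,0,0],[6.4,-0.05,8.95,0,0,0],[7.0,-0.05,8.95,0,0,0],[7.6,-0.05,8.95,0,0,0],[8.2,-0.05,8.95,0,0,0],[8.8,-0.05,8.95,0,0,0],[9.4,-0.05,8.95,0,0,0],[9.4,-0.05,8.95,0,0,0]]}}

```text
clock: 3.28
eef_pos: [0.5816, -0.0889, 0.0205]
tcp_rot: [3.141, -0.002, 0.506]
force: [0.5, 0.3, 0.8]
grip_width: 0.301
```

```bash
python3 - <<'E'
from h import *
s=observe();print(s["clock"],s["q"].round(3),s["force"],toI(s["eef_pos"]).round(1),s["tcp_rot"])
p=crop("top","pics/t2.png",245,165,445,315,4)
p=crop("side","pics/s2.png",200,200,400,320,4)
print(rel(W(-95,44,20),goal(0)))
E
```

```text
3.2833 [-1.720e-01  5.210e-01  1.783e+00  1.000e-03  8.360e-01  8.930e-01] [0.49759417 0.31855955 0.82925477] [[-95.3  59.3  20.5]] [ 3.14072149e+00 -1.79526545e-03  5.05506158e-01]
(array([ 1.65, -0.01,  0.03]), array([ 0.0002, -0.0005,  0.0002]))
```

View pics/t2.png

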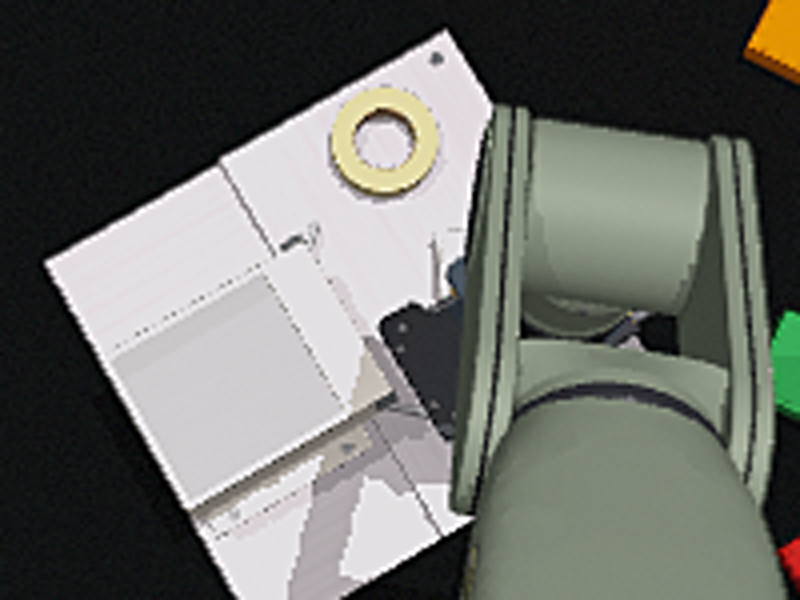

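View pics/s2.png

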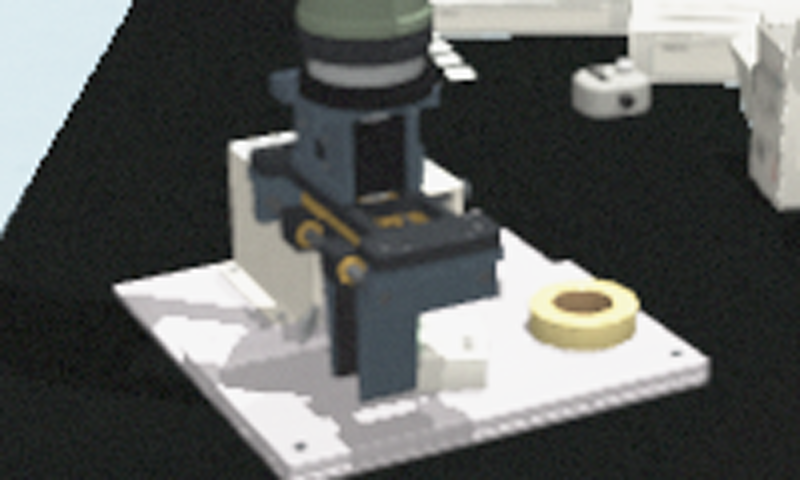

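Emit:
{"api": "play_rows", "payload": {"commands": [[-1,0,0,0,0,0],[-3,0,-0.5,0,0,0],[-6,0,-4,0,0,0],[-10,0,-8,0,0,0],[-14,0,-8,0,0,0],[-16,0,-8,0,0,0],[-16,0,-8,0,0,0]]}}

```text
clock: 3.97
eef_pos: [0.434, -0.1684, 0.1013]
tcp_rot: [-3.141, 0.003, 0.502]
force: [0.1, 0.6, -0.4]
grip_width: 0.298
```

```bash
python3 - <<'E'
from h import *
s=observe();print(s["clock"],s["force"],toI(s["eef_pos"]).round(1),s["tcp_rot"])
p=crop("top","pics/t3.png",245,165,445,315,4)
p=crop("side","pics/s3.png",200,200,400,320,4)
E
```

```text
3.9667 [ 0.09764408  0.55905875 -0.43456124] [[-93.5 226.8 101.3]] [-3.14058873e+00  2.84102629e-03  5.01897888e-01]
```

View pics/t3.png

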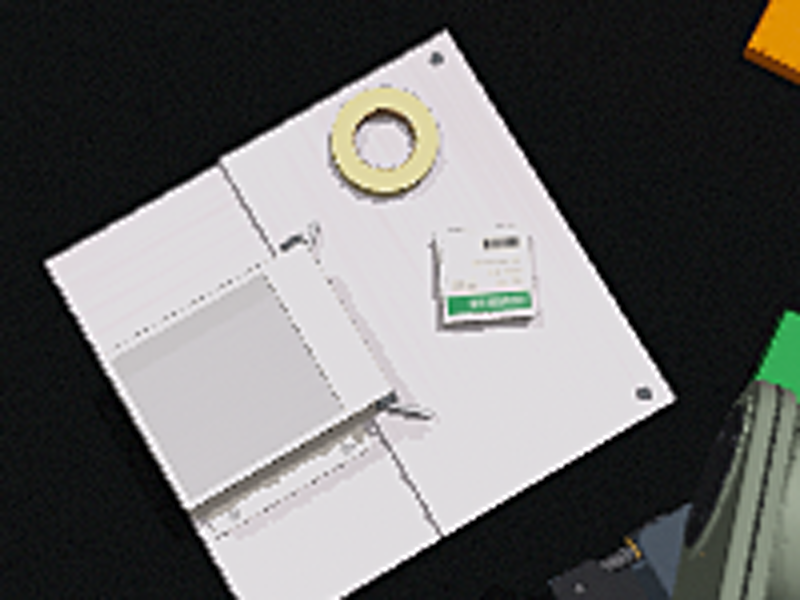

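View pics/s3.png

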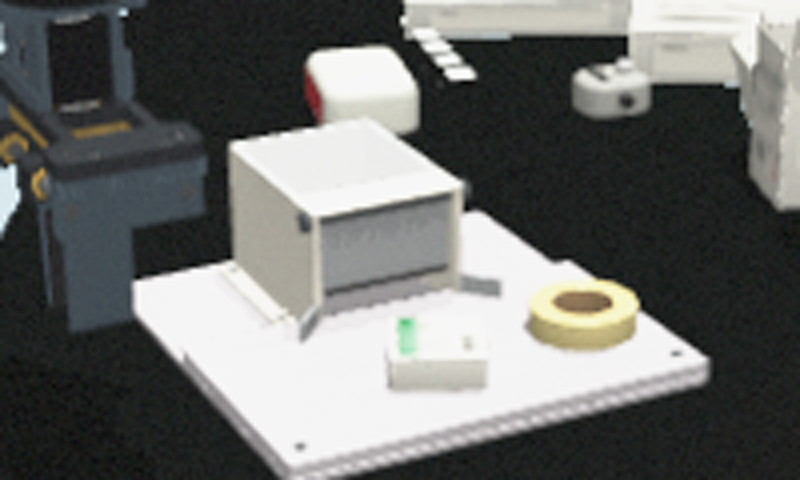

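```bash
cat >> h.py <<'E'
def corners(px,x0,y0,k,z,n="top"):
    u=[(x/k+x0-.375,y/k+y0-.375) for x,y in px]
    I=toI(plane(n,u,z));c=I.mean(0);e=(I[1]-I[0]+I[2]-I[3])
    a=np.degrees(np.arctan2(e[1],e[0]));print(I.round(0)[:,:2].tolist(),c.round(1),"ang",(a+45)%90-45)
E
python3 - <<'E'
from h import *
corners([(437,230),(535,228),(540,320),(443,325)],245,165,4,.038)
E
```

```text
[[-80.0, -25.0], [-132.0, 4.0], [-105.0, 54.0], [-54.0, 27.0]] [-92.9  15.   38. ] ang -28.218649286587237
```

The carton is now at about (-93, 15) and turned about -28°, because its corner slipped into the gap between the fingers. I'll close the fingers and turn the tool 90°, so the flat 32 mm side does the last of the sideways push.

```bash
python3 - <<'E'
from h import *
g=goal(0,-90)
for p in[(-100,85,100),(-100,85,20),(-100,41.5,20)]: print(rel(W(*p),g))
E
```

```text
(array([13.74,  0.46,  0.1 ]), array([ 1.1000e-03, -1.0000e-04, -1.5734e+00]))
(array([13.73,  0.46,  8.1 ]), array([ 1.1000e-03, -1.0000e-04, -1.5734e+00]))
(array([18.08,  0.45,  8.1 ]), array([ 1.1000e-03, -1.0000e-04, -1.5734e+00]))
```

Emit:
{"api": "play_rows", "payload": {"commands": [[13.7,0.5,0,0,0,-1.57],[13.7,0.5,0,0,0,-1.57],[13.7,0.5,0,0,0,-1.57],[13.7,0.5,0,0,0,-1.57],[13.7,0.5,0,0,0,-1.57],[13.7,0.5,0,0,0,-1.57],[13.7,0.5,0,0,0,-1.57],[13.7,0.5,0,0,0,-1.57],[13.7,0.5,0,0,0,-1.57],[13.7,0.5,0,0,0,-1.57],[13.7,0.5,0,0,0,-1.57],[13.7,0.5,0,0,0,-1.57],[13.7,0.5,0,0,0,-1.57],[13.7,0.5,0,0,0,-1.57],[13.7,0.5,4,0,0,-1.57],[13.7,0.5,8.1,0,0,-1.57],[13.7,0.5,8.1,0,0,-1.57],[13.7,0.5,8.1,0,0,-1.57]], "gripper": 0}}

```text
clock: 5.57
eef_pos: [0.5627, -0.1045, 0.0185]
tcp_rot: [-3.141, -0.001, 2.074]
force: [-0.7, 0.8, 0.6]
grip_width: 0.009
```

```bash
python3 - <<'E'
from h import *
s=observe();print(s["clock"],s["q"].round(2),toI(s["eef_pos"]).round(1),s["tcp_rot"],s["grip_width"])
print(rel(W(-100,41.5,20),goal(0,-90)))
E
```

```text
5.5667 [-0.2   0.5   1.82  0.    0.82 -0.71] [[-99.8  83.3  18.5]] [-3.14088205e+00 -7.54072616e-04  2.07399384e+00] 0.009097159638632463
(array([-0.01,  4.18, -0.16]), array([-0.0007, -0.0008, -0.002 ]))
```

Emit:
{"api": "play_rows", "payload": {"commands": [[0,0.4,-0.1,0,0,0],[0,0.8,-0.1,0,0,0],[0,1.2,-0.1,0,0,0],[0,1.6,-0.1,0,0,0],[0,2.0,-0.1,0,0,0],[0,2.4,-0.1,0,0,0],[0,2.8,-0.1,0,0,0],[0,3.2,-0.1,0,0,0],[0,3.6,-0.1,0,0,0],[0,3.9,-0.1,0,0,0],[0,4.2,-0.1,0,0,0],[0,4.2,-0.1,0,0,0],[0,3.0,-0.1,0,0,0],[0,1.0,-1,0,0,0],[0,-2.0,-4,0,0,0],[0,-6.0,-8,0,0,0],[0,-10.0,-8,0,0,0],[0,-13.0,-8,0,0,0]]}}

```text
clock: 7.07
eef_pos: [0.4479, -0.169, 0.1017]
tcp_rot: [3.139, 0.004, 2.076]
force: [0.3, -0.5, -0.3]
grip_width: 0.004
```

```bash
python3 - <<'E'
from h import *
p=crop("top","pics/t4.png",245,165,445,315,4)
s=observe();print(s["clock"],toI(s["eef_pos"]).round(1),s["tcp_rot"],s["grip_width"])
E
```

```text
7.1167 [[-97.5 223.1 100.3]] [-3.13545523e+00 -1.91869947e-03  2.07446391e+00] 0.008777039525431862
```

View pics/t4.png

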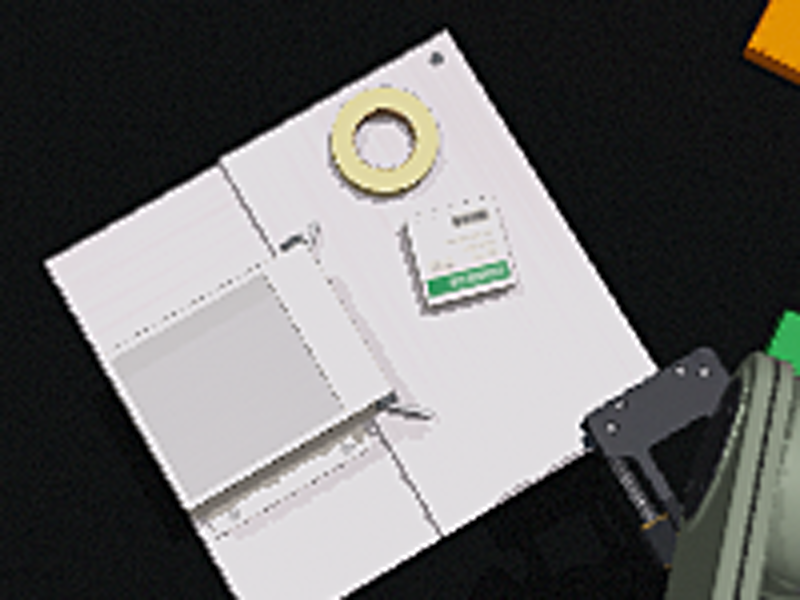

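```bash
python3 - <<'E'
from h import *
corners([(405,217),(496,197),(518,285),(424,306)],245,165,4,.038)
E
```

```text
[[-68.0, -42.0], [-122.0, -24.0], [-105.0, 29.0], [-50.0, 11.0]] [-86.1  -6.4  38. ] ang -17.594231121099
```

```bash
python3 - <<'E'
from h import *
for p in[(-150,-10,110)]: print(rel(W(*p),goal(0)),rel(W(*p),goal(38)))
E
```

```text
(array([-5.21, 23.31, -1.12]), array([-0.0063,  0.0033,  1.5693])) (array([-5.21, 23.31, -1.12]), array([0.5132, 0.5216, 1.5047]))
```

Emit:
{"api": "play_rows", "payload": {"commands": [[-5.2,23.3,-4,0.5132,0.5216,1.5047],[-5.2,23.3,-4,0.5132,0.5216,1.5047],[-5.2,23.3,-4,0.5132,0.5216,1.5047],[-5.2,23.3,-4,0.5132,0.5216,1.5047],[-5.2,23.3,-4,0.5132,0.5216,1.5047],[-5.2,23.3,-4,0.5132,0.5216,1.5047],[-5.2,23.3,-4,0.5132,0.5216,1.5047],[-5.2,23.3,-4,0.5132,0.5216,1.5047],[-5.2,23.3,-4,0.5132,0.5216,1.5047],[-5.2,23.3,-4,0.5132,0.5216,1.5047],[-5.2,23.3,-4,0.5132,0.5216,1.5047],[-5.2,23.3,-4,0.5132,0.5216,1.5047],[-5.2,23.3,-4,0.5132,0.5216,1.5047],[-5.2,23.3,-4,0.5132,0.5216,1.5047],[-5.2,23.3,-4,0.5132,0.5216,1.5047],[-5.2,23.3,-4,0.5132,0.5216,1.5047],[-5.2,23.3,-4,0.5132,0.5216,1.5047],[-5.2,23.3,-4,0.5132,0.5216,1.5047]]}}

```text
clock: 8.62
eef_pos: [0.6776, -0.1003, 0.1398]
tcp_rot: [-2.481, -0.007, 0.507]
force: [-0.1, 0.8, -0.1]
grip_width: 0.008
```

```bash
python3 - <<'E'
from h import *
s=observe();print(s["clock"],s["q"].round(2),toI(s["eef_pos"]).round(1))
for p in[(-150,-10,60),(-148,-10,25.8),(-60,-10,25.8),(20,-5,25.8)]: print(rel(W(*p),goal(38)))
p=crop("side","pics/s5.png",180,140,400,305,3.6)
E
```

```text
8.6167 [-0.36  0.82  1.03  0.42  1.8   0.69] [[-151.8  -19.3  139.8]]
(array([-0.98,  4.75,  6.41]), array([ 0.0027, -0.0041,  0.0058]))
(array([-1.  ,  6.69,  9.23]), array([ 0.0027, -0.0041,  0.0058]))
(array([-0.98, -0.26, 14.63]), array([ 0.0027, -0.0041,  0.0058]))
(array([-1.47, -6.58, 19.54]), array([ 0.0027, -0.0041,  0.0058]))
```

View pics/s5.png

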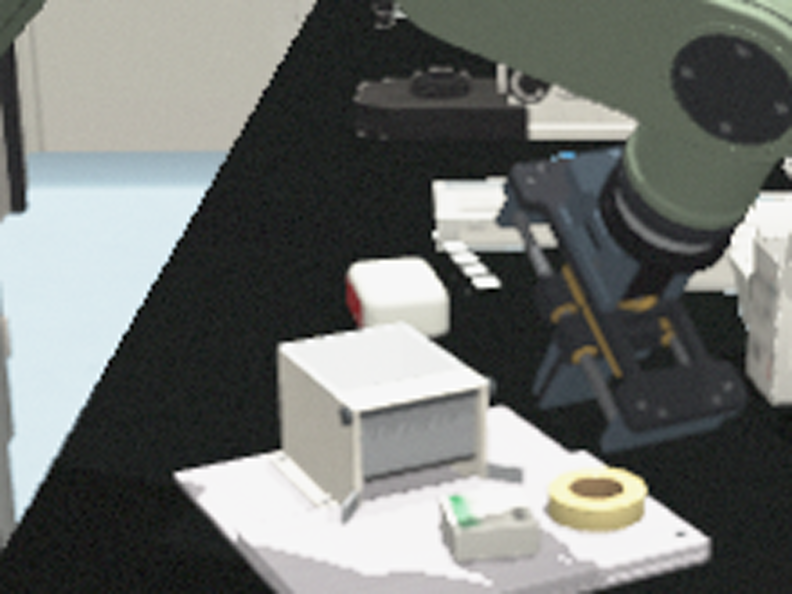

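Emit:
{"api": "play_rows", "payload": {"commands": [[-0.5,2.4,3.2,0,0,0],[-1,4.75,6.4,0,0,0.005],[-1,4.75,6.4,0,0,0.005],[-1,5.7,7.8,0,0,0.005],[-1,6.2,8.5,0,0,0.005],[-1,6.65,9.2,0,0,0.005],[-1,6.65,9.2,0,0,0.005]]}}

```text
clock: 9.25
eef_pos: [0.6673, -0.1013, 0.0254]
tcp_rot: [-2.479, -0.002, 0.503]
force: [-0.6, -0.1, -1.4]
grip_width: 0.004
```

```bash
python3 - <<'E'
from h import *
s=observe();print(s["clock"],s["q"].round(2),toI(s["eef_pos"]).round(1),s["force"])
for p in[(-148,-10,25.8),(-70,-10,25.8)]: print(rel(W(*p),goal(38)))
p=crop("side","pics/s6.png",220,200,400,335,4.4)
E
```

```text
9.25 [-0.37  0.89  1.17  0.41  1.61  0.6 ] [[-147.7   -9.7   25.4]] [-0.57552296 -0.09781707 -1.36084502]
(array([ 0.03,  0.  , -0.05]), array([ 0.001 , -0.0033, -0.0007]))
(array([ 0.01, -6.15,  4.75]), array([ 0.001 , -0.0033, -0.0007]))
```

View pics/s6.png

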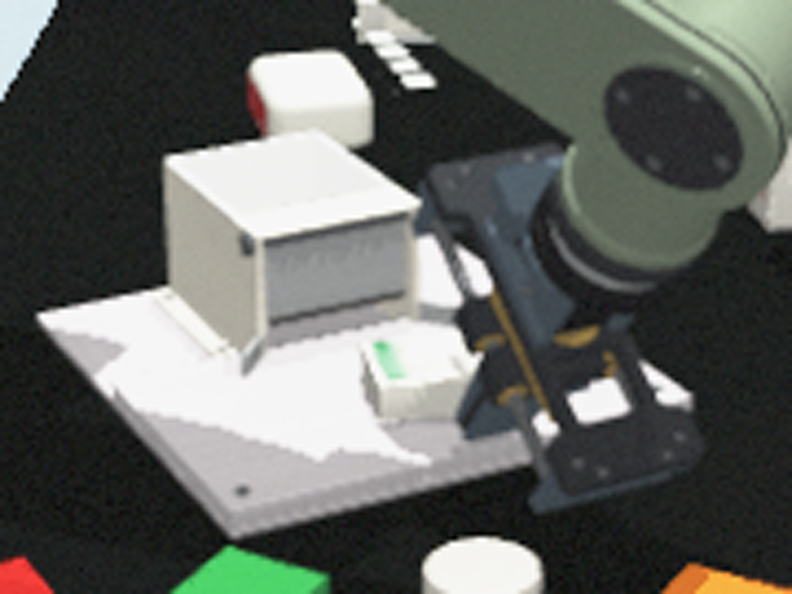

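Emit:
{"api": "play_rows", "payload": {"commands": [[0,-0.39,0.31,0,0,0],[0,-0.79,0.62,0,0,0],[0,-1.18,0.92,0,0,0],[0,-1.58,1.23,0,0,0],[0,-1.97,1.54,0,0,0],[0,-2.36,1.85,0,0,0],[0,-2.76,2.16,0,0,0],[0,-3.15,2.46,0,0,0],[0,-3.55,2.77,0,0,0],[0,-3.94,3.08,0,0,0],[0,-3.94,3.08,0,0,0]]}}

```text
clock: 10.22
eef_pos: [0.6426, -0.0569, 0.0259]
tcp_rot: [-2.479, -0.002, 0.503]
force: [0.1, -0.4, 0.2]
grip_width: 0.004
```

```bash
python3 - <<'E'
from h import *
s=observe();print(s["clock"],s["q"].round(2),toI(s["eef_pos"]).round(1),s["force"])
p=crop("side","pics/s7.png",220,200,400,335,4.4)
p=crop("top","pics/t7.png",245,165,445,315,4)
E
```

```text
10.2167 [-0.33  0.84  1.3   0.43  1.53  0.61] [[-96.8  -9.6  25.9]] [ 0.08365433 -0.44295911  0.15930157]
```

View pics/s7.png

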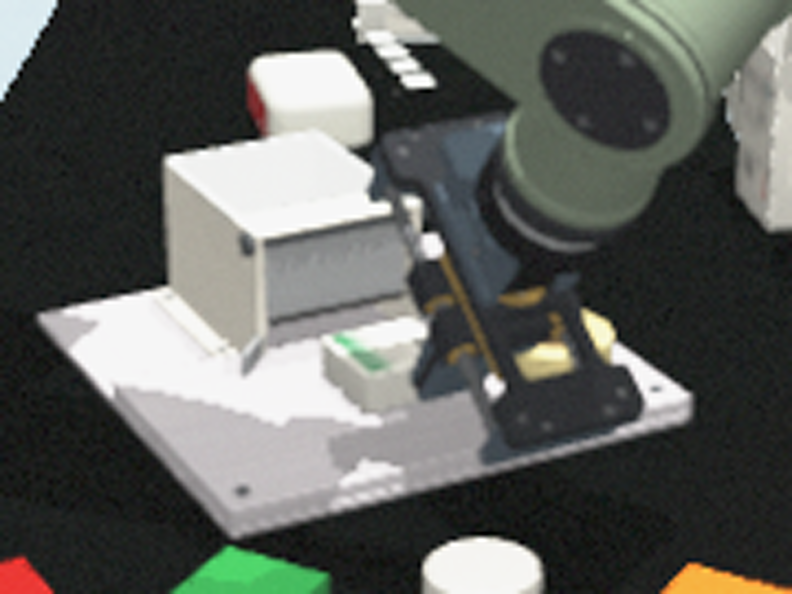

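View pics/t7.png

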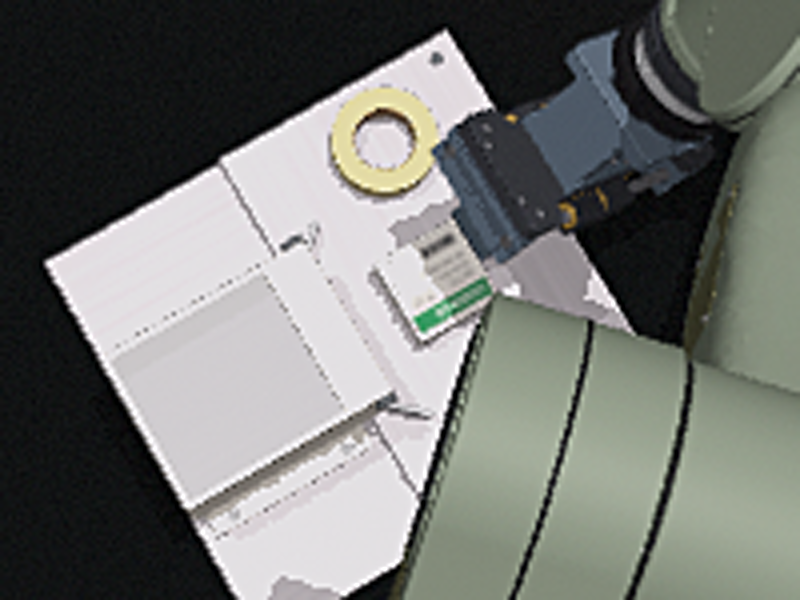

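```bash
python3 - <<'E'
from h import *
u=lambda L:[(x/4+245-.375,y/4+165-.375) for x,y in L]
print(toI(plane("top",u([(374,268),(418,344),(491,300)]),.038)).round(1))
E
```

```text
[[-35.5 -23.9  38. ]
 [-34.7  29.4  38. ]
 [-86.3  28.5  38. ]]
```

Emit:
{"api": "play_rows", "payload": {"commands": [[0,0.32,-0.25,0,0,0],[-0.6,0.32,-0.25,0,0,0],[-1.15,0.32,-0.25,0,0,0],[-1.15,0,0,0,0,0],[-1.15,-0.47,0.37,0,0,0],[-1.15,-0.95,0.74,0,0,0],[-1.15,-1.42,1.11,0,0,0],[-1.15,-1.89,1.48,0,0,0],[-1.15,-2.36,1.85,0,0,0],[-1.15,-2.84,2.22,0,0,0],[-1.15,-3.31,2.59,0,0,0],[-1.15,-3.78,2.96,0,0,0],[-1.15,-4.26,3.32,0,0,0],[-1.15,-4.73,3.69,0,0,0],[-1.15,-4.73,3.69,0,0,0]]}}

```text
clock: 11.57
eef_pos: [0.6036, -0.0097, 0.0259]
tcp_rot: [-2.479, -0.002, 0.503]
force: [1.0, 0.1, -0.6]
grip_width: 0.007
```

```bash
python3 - <<'E'
from h import *
s=observe();print(s["clock"],s["q"].round(2),toI(s["eef_pos"]).round(1),s["force"])
p=crop("side","pics/s8.png",220,200,400,335,4.4)
p=crop("top","pics/t8.png",245,165,445,315,4)
print(rel(W(18,2,25.8),goal(38)))
E
```

```text
11.5667 [-0.28  0.77  1.45  0.46  1.43  0.6 ] [[-36.6   1.6  25.9]] [ 0.96032989  0.14871187 -0.55725371]
(array([-0.07, -4.39,  3.43]), array([ 0.0017, -0.0041, -0.0005]))
```

View pics/s8.png

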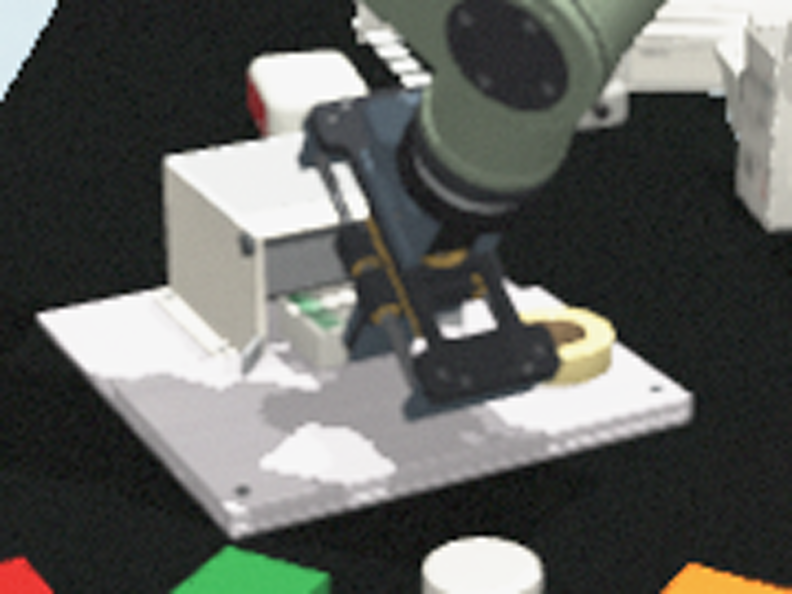

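View pics/t8.png

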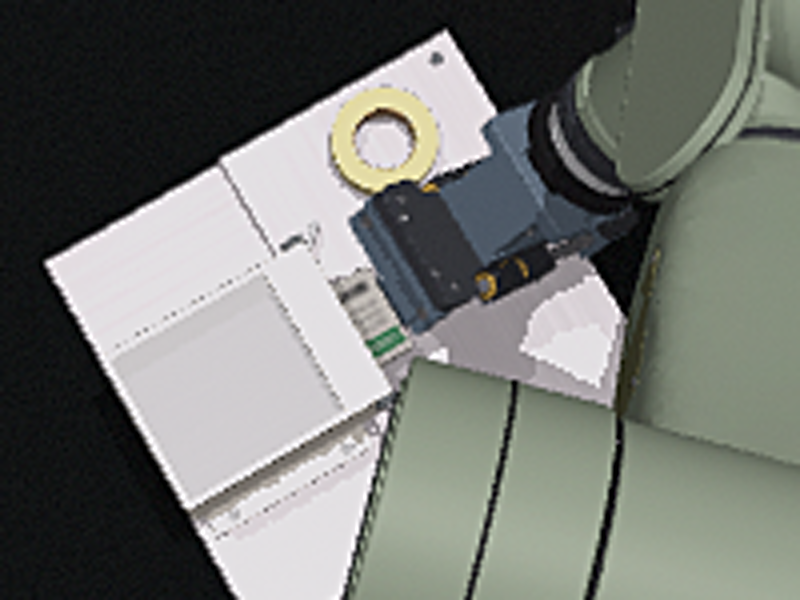

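Emit:
{"api": "play_rows", "payload": {"commands": [[0,-0.47,0.37,0,0,0],[0,-0.95,0.74,0,0,0],[0,-1.42,1.11,0,0,0],[0,-1.89,1.48,0,0,0],[0,-2.36,1.85,0,0,0],[0,-2.84,2.22,0,0,0],[0,-3.31,2.59,0,0,0],[0,-3.78,2.96,0,0,0],[0,-3.94,3.08,0,0,0],[0,-3.94,3.08,0,0,0]]}}

```text
clock: 12.5
eef_pos: [0.5798, 0.0337, 0.0257]
tcp_rot: [-2.48, -0.003, 0.503]
force: [-0.7, 0.0, -1.5]
grip_width: 0.006
```

```bash
python3 - <<'E'
from h import *
s=observe();print(s["clock"],s["q"].round(2),toI(s["eef_pos"]).round(1),s["force"],s["moment"])
p=crop("side","pics/s9.png",220,200,400,335,4.4)
p=crop("top","pics/t9.png",245,165,445,315,4)
E
```

```text
12.5 [-0.23  0.73  1.55  0.49  1.37  0.61] [[12.8  1.5 25.7]] [-0.71476338  0.02916734 -1.46113566] [-0.3495923  -0.18839376  0.00105847]
```

View pics/s9.png

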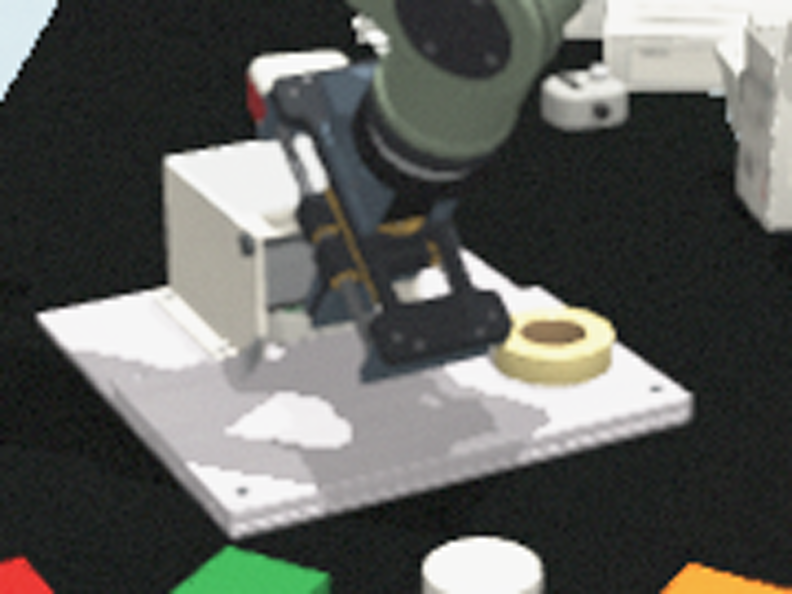

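```bash
python3 - <<'E'
from h import *
p=crop("side","pics/s10.png",265,245,315,285,14)
for cx,c in((42,(0,0,255)),(51,(0,255,0))):
    q=proj("side",[W(cx+a,2+b,28) for a,b in((-28,-28),(-28,28),(28,28),(28,-28))]);q=((q-[265,245])*14).astype(np.int32)
    m=cv2.imread("pics/s10.png") if cx==42 else m
    cv2.polylines(m,[q],True,c,1)
cv2.imwrite("pics/s10o.png",m)
print(observe()["clock"])
E
```

```text
12.65
```

View pics/s10o.png

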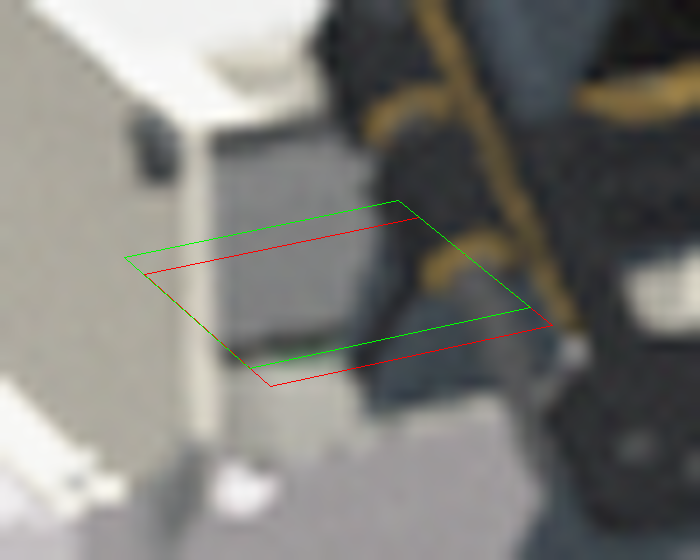

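Emit:
{"api": "play_rows", "payload": {"commands": [[0,-0.24,0.18,0,0,0],[0,-0.43,0.34,0,0,0],[0,-0.43,0.34,0,0,0],[0,0,0,0,0,0],[0,0.79,-0.62,0,0,0],[0,1.58,-1.23,0,0,0],[0,2.36,-1.85,0,0,0],[0,3.15,-2.46,0,0,0],[0,3.94,-3.08,0,0,0],[0,4.73,-3.69,0,0,0],[0,5.52,-4.31,0,0,0],[0,6.3,-4.92,0,0,0],[0,7.1,-5.55,0,0,0],[0,7.9,-6.2,0,0,0],[0,9.4,-7.4,0,0,0],[0,11,-8.6,0,0,0],[0,11,-8.6,0,0,0]]}}

```text
clock: 14.07
eef_pos: [0.6494, -0.093, 0.0253]
tcp_rot: [-2.484, -0.004, 0.499]
force: [-0.4, 0.6, -0.5]
grip_width: 0.003
```

```bash
python3 - <<'E'
from h import *
s=observe();print(s["clock"],s["q"].round(2),toI(s["eef_pos"]).round(1),s["force"])
p=crop("side","pics/s11.png",220,200,400,335,4.4)
p=crop("side","pics/s12.png",255,230,325,290,11)
E
```

```text
14.0667 [-0.37  0.86  1.24  0.41  1.57  0.59] [[-131.8    1.9   25.3]] [-0.43161662  0.60963639 -0.45107968]
```

View pics/s11.png

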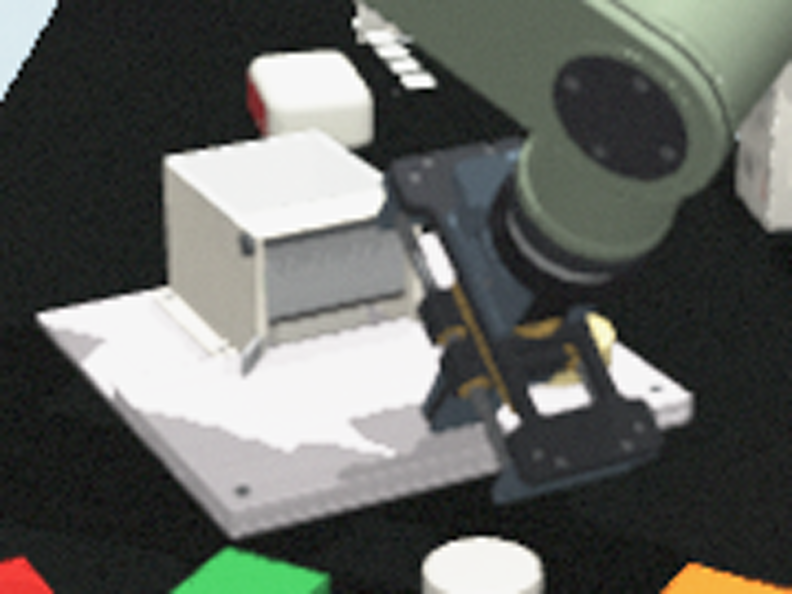

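View pics/s12.png

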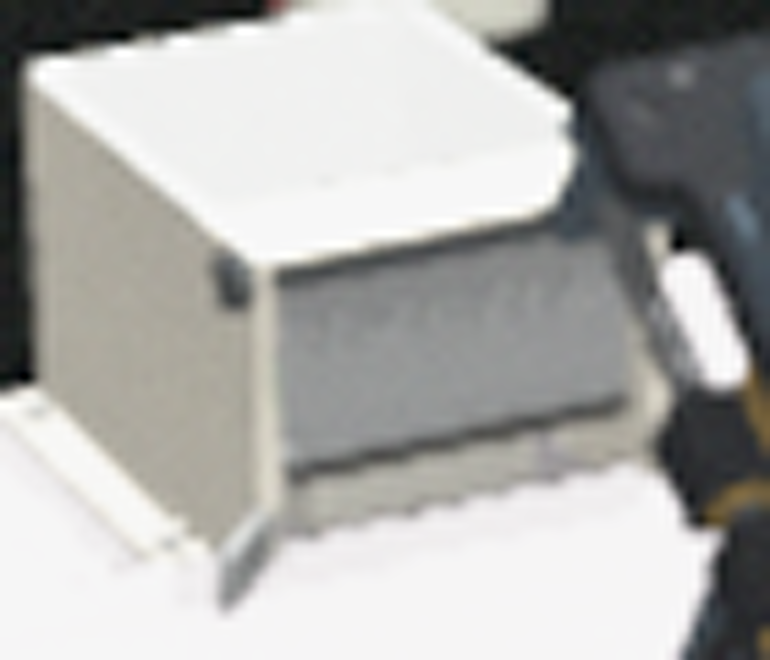

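Emit:
{"api": "play_rows", "payload": {"commands": [[0,1.6,-1.2,0,0,0],[0,1.6,-5,0,0,0],[0,1.6,-9,0,0,0],[0,1.6,-13,0,0,0],[0,1.6,-17,0,0,0],[0,1.6,-20,0,0,0],[0,1.6,-20,0,0,0],[0,1.6,-20,0,0,0]]}}

```text
clock: 14.83
eef_pos: [0.7128, -0.2088, 0.175]
tcp_rot: [-2.483, -0.005, 0.502]
force: [-0.5, 0.5, -0.1]
grip_width: 0.006
```

```bash
python3 - <<'E'
from h import *
s=observe();print(s["clock"],toI(s["eef_pos"]).round(1),s["force"])
p=camera("side")[0];a=cv2.imread("pics/side0.png")
f=lambda i:cv2.resize(i[235:285,265:325],None,fx=6,fy=6,interpolation=cv2.INTER_CUBIC)
pts=[W(4,-43,32),W(4,43,32)]
b=f(p);q=((proj("side",pts)-[265,235])*6).astype(int);cv2.line(b,tuple(map(int,q[0])),tuple(map(int,q[1])),(0,0,255),1)
cv2.imwrite("pics/cmp.png",np.hstack([f(a),f(p),b])[:, :1080][:, :] if 0 else np.vstack([np.hstack([f(a),f(p)]),np.hstack([b,b*0])]))
crop("top","pics/t13.png",245,165,445,315,4)
crop("side","pics/s13.png",0,0,640,480,1,p)
d=camera("side")[1]; np.save("d2.npy",d)
d0=np.load("side0.npy");c=calibration("side")
from math import *
def pt(d,u,v):
    K=c["intrinsics"];r=cv2.undistortPoints(np.array([[[u,v]]],float),K,c["D"]).ravel();z=d[int(v),int(u)]
    return toI((np.r_[r[0],-r[1],-1]*z)@c["T"][:3,:3].T+c["T"][:3,3]).round(0)[0]
for u,v in[(286,262),(295,262),(303,262),(290,272),(286,276),(290,275),(300,273),(295,274)]: print((u,v),pt(d0,u,v),pt(d,u,v))
E
```

```text
14.8333 [[-263.7    2.4  175. ]] [-0.5015497   0.52885038 -0.06292386]
(286, 262) [ 4. 29. 60.] [ 4. 29. 60.]
(295, 262) [ 4.  5. 56.] [ 7.  4. 54.]
(303, 262) [  4. -17.  51.] [  8. -19.  49.]
(290, 272) [54. -4.  7.] [19. 12. 24.]
(286, 276) [33. 17.  8.] [24. 21. 13.]
(290, 275) [32.  6.  9.] [22. 11. 14.]
(300, 273) [ 34. -23.   8.] [ 23. -17.  13.]
(295, 274) [32. -7.  9.] [18. -1. 16.]
```

View pics/cmp.png

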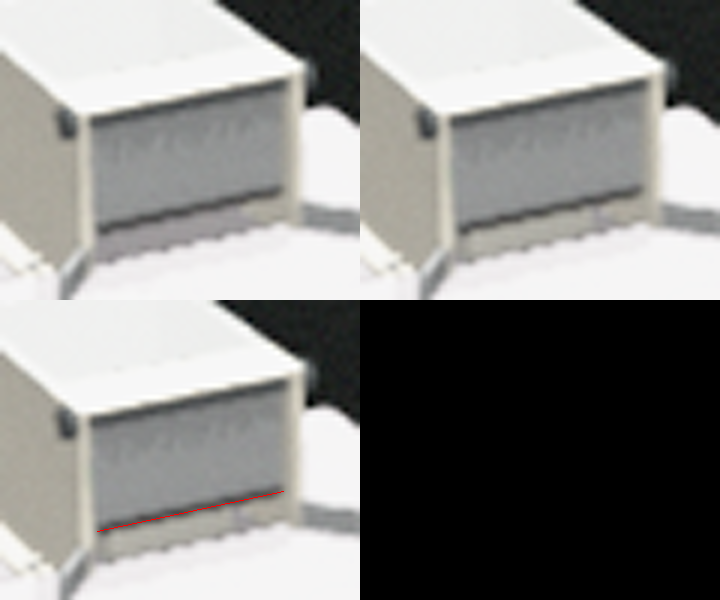

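View pics/t13.png

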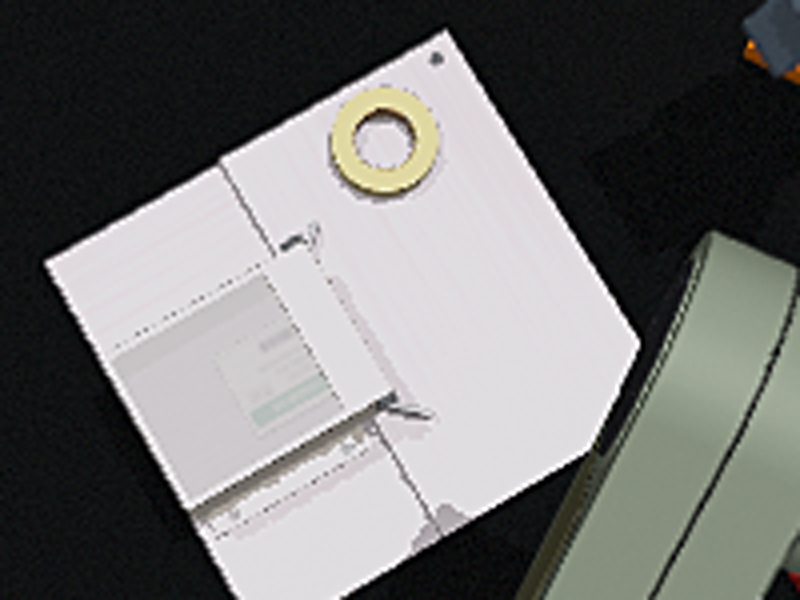

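View pics/s13.png

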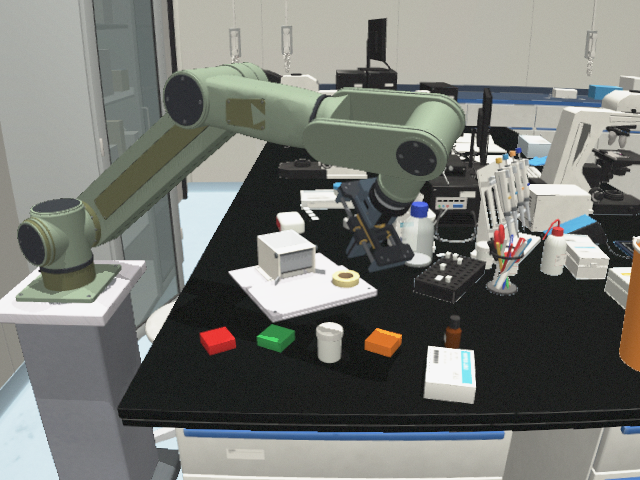

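Emit:
{"api": "play_rows", "payload": {"commands": [[0,0,0,0,0,0],[0,0,0,0,0,0],[0,0,0,0,0,0],[0,0,0,0,0,0],[0,0,0,0,0,0],[0,0,0,0,0,0],[0,0,0,0,0,0],[0,0,0,0,0,0],[0,0,0,0,0,0],[0,0,0,0,0,0],[0,0,0,0,0,0],[0,0,0,0,0,0]]}}

```text
clock: 15.98
eef_pos: [0.7123, -0.2084, 0.1739]
tcp_rot: [-2.48, -0.003, 0.502]
force: [-0.1, 0.8, -0.9]
grip_width: 0.005
```

```bash
python3 - <<'E'
from h import *
c=calibration("side")
d=camera("side")[1];d0=np.load("side0.npy")
def pts(d,q):
    r=cv2.undistortPoints(q.reshape(-1,1,2).astype(float),c["intrinsics"],c["D"]).reshape(-1,2);z=d[q[:,1],q[:,0]]
    return toI((np.c_[r[:,0],-r[:,1],-np.ones(len(r))]*z[:,None])@c["T"][:3,:3].T+c["T"][:3,3])
poly=(proj("side",[W(4,-35,37),W(4,35,37),W(4,35,70),W(4,-35,70)])).astype(np.int32)
m=np.zeros((480,640),np.uint8);cv2.fillPoly(m,[poly],1);v,u=np.nonzero(m);q=np.c_[u,v]
for D in(d0,d):
    P=pts(D,q);A=np.c_[P[:,2]-83,np.ones(len(P))];k=np.linalg.lstsq(A,P[:,0],rcond=None)[0];print("flap x median",np.median(P[:,0]),"slope rad",-k[0])
poly=(proj("side",[W(20,-22,19),W(20,22,19),W(20,22,25),W(20,-22,25)])).astype(np.int32)
m[:]=0;cv2.fillPoly(m,[poly],1);v,u=np.nonzero(m);P=pts(d,np.c_[u,v]);print("rear face",np.median(P,0),P.std(0))
corners([(218,361),(296,313),(342,402),(260,436)],245,165,4,.028)
p=crop("top","pics/t14.png",260,210,360,285,8)
E
```

```text
flap x median 3.3973491832023024 slope rad 1.9529770568999365
flap x median 3.3451812038712614 slope rad 1.8300813200634112
rear face [20.88428155  1.54722186 22.6573374 ] [ 7.76765604 13.67351972  5.64963493]
[[74.0, -24.0], [18.0, -25.0], [22.0, 36.0], [75.0, 28.0]] [47.   3.7 28. ] ang -2.8881278335349236
```

View pics/t14.png

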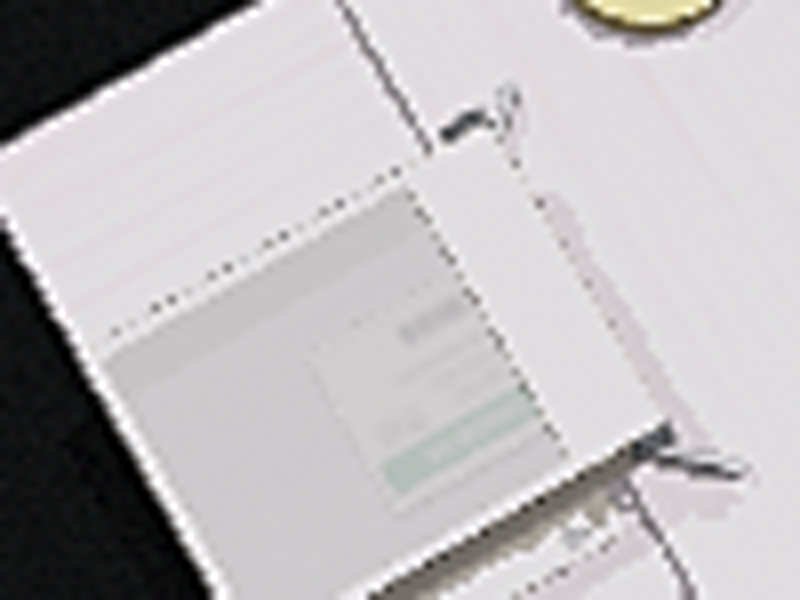

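```bash
python3 - <<'E'
from rig import *
print(close_job(),observe()["clock"])
E
```

```text
the job is handed in; nothing more can be done
the job is handed in; nothing more can be done
```

The carton is inside the housing and the flap is shut behind it. I handed the job in at about 16 s on the robot's clock.

- **How it went:** I pushed the carton sideways into the lane, then pushed it through the flap with closed fingers slanted 38°. After that I drew the fingers straight back out and lifted them clear.
- **One thing went wrong and was mended:** on the first sideways push the carton's corner slipped between the open fingers and the carton turned to about -28°. A second sideways push with the fingers closed, then the push from behind, straightened it to within about 1° before it reached the mouth.
- **Carton:** its centre is at about intake x 46.5 mm, and its leading edge is at about 74 mm, seen through the roof window. Its rear face is at about x 21 mm, past the step at 10 mm, which fits it lying flat on the floor. It may be turned up to about 3°, because its two rear corners were under the opaque part of the roof and I could only estimate them.
- **Flap:** its depth matches the picture from before the job (median x 3.3 mm against 3.4 mm), and its lower edge lies where it should when shut. My fit of its tilt was too noisy to use. One early depth reading put parts of the flap 3–4 mm further in; a reading a second later showed it shut.
- **Surroundings:** the tape roll, the jar, the swabs and the coloured squares look unmoved in the last pictures. Forces read after each move stayed under about 2 N.

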